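# Turn the coded tin to the scanner and scan it

## Robot

A 6-joint arm with a two-finger parallel gripper is mounted at the origin on the work surface; the furniture and walls round the work are solid. World frame = base frame: x ahead of the robot, y to its left, z up, the work surface at z = 0. Lengths are in m, angles in rad, forces in N, time in s.
With the tool pointing down it reaches from about 0.3 to 1 m from the base axis. Payload 5.1 kg.
Tool frame: the origin (TCP) lies between the finger pads; the fingertips stand 22 mm ahead of it and the grasp point (between the pads) lies 3 mm ahead of it (ctrl.tip_reach is the z of the fingertips in the tool frame, in m); z points along the fingers, y is the line along which they close (so a half turn about z gives the same grasp; the last joint's range is limited). The gripper opens to 95 mm and grips with 3 to 60 N. Pads are 20 mm wide; open, the fingers measure 119 mm over their backs; the gripper's body (75 mm by 180 mm) begins 59 mm behind the grasp point.
Start: joints at [-1.311, 0.124, 1.65, -0, 1.367, -0.083], TCP at [0.218, -0.612, 0.237] pointing down, gripper open.
Joint ranges: [-2.61, 2.61], [-1.02, 2.33], [0.03, 2.71], [-1.35, 4.49], [0.32, 2.68], [-2.91, 2.91]. Speed limits (rad/s): [2.57, 2.57, 3.14, 3.14, 3.14, 3.14].

## Interface

Orientations are given as a unit quaternion [w, x, y, z].
In Python, from bench import ctrl gives the robot as it stands.
- The arm moves only by the shell command python3 -m handwheel 'ROWS'. ROWS is a JSON object of lists of equal length, an entry for each row: "hand": the opening, from 0 (shut) to 1 (fully open); "slide": the shift along the tool's x, y, z each as a share of 100 mm, from -1 to 1, a list of three; "twist": the turn about the tool's z as a share of 0.5 rad, from -1 to 1. In form: {"hand": [hand, ...], "slide": [[x, y, z], ...], "twist": [twist, ...]}. A call has 1 to 20 rows; each row shifts and turns the commanded pose from where the row before left it, along the tool's axes as they then stand; what a row does not reach is not made up. A row lasts 1/12 s, in which the tool goes at most 41.7 mm and 7.16 degrees, less where a joint would pass 70% of its speed; a pose out of reach is approached as far as the arm can. A call with a number of a shift or a turn outside -1 to 1 is refused whole. A call with a gripper value outside its range is refused whole. The fingers move at their own pace and stop on an object; the grip force is fixed at half the most. Time passes only in rows, so rows that do not move let the fingers close. It gives the time, the measured TCP pose, the force, the opening and the grip force at its end, in the units of the state.
- ctrl.get_obs(): the state, without advancing time (a new reading comes with each control period).
- ctrl.read_camera(name): name is "side" or "top"; returns a dict with "color" (384x512x3 uint8, blue, green, red), "fx", "fy", "cx", "cy" (pixels), "rvec" (rotation vector, rad) and "tvec" (3), from world to camera coordinates, as OpenCV has them. Camera axes: x right, y down, z forward; pixel columns grow to the right and rows downward; lengths in m; the calibration is good to about 2 mm. A picture is of the moment at which its call begins. There is no depth.
- ctrl.sign_off(): hands the job in; it is judged then, once.
The state is a dict: "time": time; "joints": joint angles; "joint_velocities": joint speeds; "joint_torque": joint torques, N m; "ee_pos": TCP position; "tcp_rot": TCP orientation; "force": force on the tool from outside, world axes, zero at the start; "wrist_torque": the same for the moment, N m; "grip_width": finger opening in m; "gripper_force": force on a finger pad.
Only numpy, scipy, OpenCV 4.12 (cv2) and the standard library are available. Lean on these libraries where they do the work, as an engineer would, in place of code of your own. Each camera call takes 0.05 s, during which the arm holds its last target. There are 200 camera calls.

## Task

Turn the turntable until the big white bar-code label under the orange strip on the red tin squarely faces the scanner's red window. Then push the scanner along its rails all the way to its stop near the tin, and only then press its blue button fully down and let go. Leave the tin upright in its seat with the code still facing the scanner, the scanner at its stop, and the jars and tape roll where they are.

Things in the scene. Friction and masses are not known exactly. Their poses are not given: they have to be found in the camera images.
- station: Grey inspection station, fixed to the table (it stands elsewhere, and turned, each time). Origin on the table top; its z is up and its +y runs along the rails from the scanner to the turntable. Base plate 120 mm wide (x), from y = -205 to +95 mm, 12 mm thick; round end of radius 92 mm under the turntable. Black end blocks 26 mm high stand at y = -190 mm.
- turntable_axis (a point): Point on the turntable's vertical axis, at station y = +80 mm, 34 mm above the table. The aluminium disc has radius 90 mm and its top is 33 mm above the table. In its middle is a black rubber seat with outer radius 44.5 mm and a rim 6 mm above the disc, in which the tin stands with about 2.5 mm of play.
- turntable (a joint): Angle of the turntable, rad, growing counter-clockwise seen from above. It turns freely past a full turn either way, with about 0.1 N m of friction, and stays where it is left; the tin turns with it. The tin's angle on it is different each time, so this value does not tell where the code faces.
- peg0_top (a point): Centre of the top of one of four upright yellow pegs on the disc for pushing it round: 13 mm diameter (20 mm at the foot), 46 mm above the disc, top 79 mm above the table, 76 mm from the axis, 90 degrees apart.
- peg1_top (a point): Top of the next peg, 90 degrees counter-clockwise from peg0.
- peg2_top (a point): Top of the peg across the disc from peg0.
- peg3_top (a point): Top of the peg across the disc from peg1.
- tin: Red round tin, 75 mm diameter, 58 mm high, about 0.27 kg, loose, upright in the rubber seat; origin at the centre of its underside, 35 mm above the table, z up. The code is on its own -y side. Its top is 93 mm above the table.
- code_mark (a point): Centre of the white label with black bars (42 mm wide round the tin, 34 mm high) on the tin's side, 38 mm from the tin's axis, 27 mm above its underside. An orange strip 14 mm wide runs from it up over the rim to near the lid's middle, showing its direction from above; other printing on the tin does not count. It must lie on the line from the turntable axis to the window.
- scanner (a joint): Travel of the scanner carriage along station +y, m: 0 is farthest from the tin, 0.070 is at its hard stop nearest the tin, where its window is 95 mm from the turntable axis. About 2.5 N of friction; it stays where it is left.
- scanner_window (a point): Centre of the dark red window in the black front of the white scanner (80 mm wide, 70 mm deep along the rails, top 74 mm above the table), 52 mm above the table.
- scanner_back (a point): Centre of the scanner's flat upright back face, the one away from the tin, 51 mm above the table and 70 mm behind the window; push here with something at 45 to 70 mm above the table.
- scan_button_top (a point): Centre of the top of the round blue push button (32 mm diameter) on the scanner, 92 mm above the table, standing 11 mm out of its black collar; moves with the scanner.
- scan_button (a joint): Travel of the blue button, m: 0 up, 0.006 fully down; it springs back, and fully down takes 5 N.
- amber_jar: Loose spice jar with a yellow-brown cap, 42 mm diameter, 96 mm high, to the left of the station. Origin under its centre.
- green_jar: Loose spice jar with a green cap, 42 mm diameter, 97 mm high, to the left. Origin under its centre.
- saffron_jar: Loose jar with a wooden-coloured cap and red content, 49 mm diameter, 76 mm high, to the right. Origin under its centre.
- tape_roll: Loose roll of brown tape lying flat, 75 mm diameter, 19 mm high, to the right. Origin under its centre.

How it is judged:
By the outcome, as a careful person would: the job done as asked, in the order asked, and still so for the second after the job is handed in, with the robot touching nothing.
It also fails if it takes over 72 s, if anything falls off the work surface, if the arm or the gripper's body presses on something with over 40 N, if the wrist force passes 120 N, or if a joint passes its speed limit or range.

## Working session

There is one attempt and no reset: what is moved stays moved. The work goes in short steps, Python scripts to look and compute and a shell command to move; the robot and the scene stay as the last step left them, time stands still between calls to the robot, and variables do not carry over. Pictures are saved under pics/ and viewed, at most 10 in all, crops included, and the job is handed in when it is done.

```bash
mkdir -p pics; ls
cat > h.py <<'E'
import numpy as np, cv2
from bench import ctrl
def cam(n):
    c=ctrl.read_camera(n); K=np.array([[c['fx'],0,c['cx']],[0,c['fy'],c['cy']],[0,0,1.]])
    R=cv2.Rodrigues(np.array(c['rvec'],float))[0]; return c['color'],K,R,np.array(c['tvec'],float).ravel()
def ray(K,R,t,p):
    return -R.T@t, R.T@np.linalg.solve(K,[p[0],p[1],1.])
def atz(K,R,t,p,z):
    o,d=ray(K,R,t,p); return o+d*(z-o[2])/d[2]
def proj(K,R,t,X): 
    q=K@(R@np.asarray(X,float)+t); return q[:2]/q[2]
def tri(c1,p1,c2,p2):
    A=[];b=[]
    for c,p in ((c1,p1),(c2,p2)):
        o,d=ray(*c[1:],p); d/=np.linalg.norm(d); M=np.eye(3)-np.outer(d,d); A.append(M); b.append(M@o)
    r=np.linalg.lstsq(np.vstack(A),np.hstack(b),rcond=None); return r[0]
E
python3 - <<'E'
from h import *
for n in('top','side'):
    im,K,R,t=cam(n); np.savez(f'{n}.npz',im=im,K=K,R=R,t=t); cv2.imwrite(f'pics/{n}0.png',cv2.resize(im,(800,600),interpolation=cv2.INTER_CUBIC)); print(n,-R.T@t,K[0,0])
o=ctrl.get_obs(); print(o['ee_pos'],o['tcp_rot'],o['time'],o['grip_width'],ctrl.tip_reach)
E
```

```text
pics
top [0.38931467 0.03865464 1.3910727 ] 455.9606884462032
side [0.28784661 1.197051   0.92560211] 416.0362717003395
[ 0.21833234 -0.61166355  0.23551596] [-9.36125072e-04  9.85348942e-01  1.70547881e-01 -8.53887458e-05] 0.1 0.09462252422792071 0.022
```

View pics/top0.png

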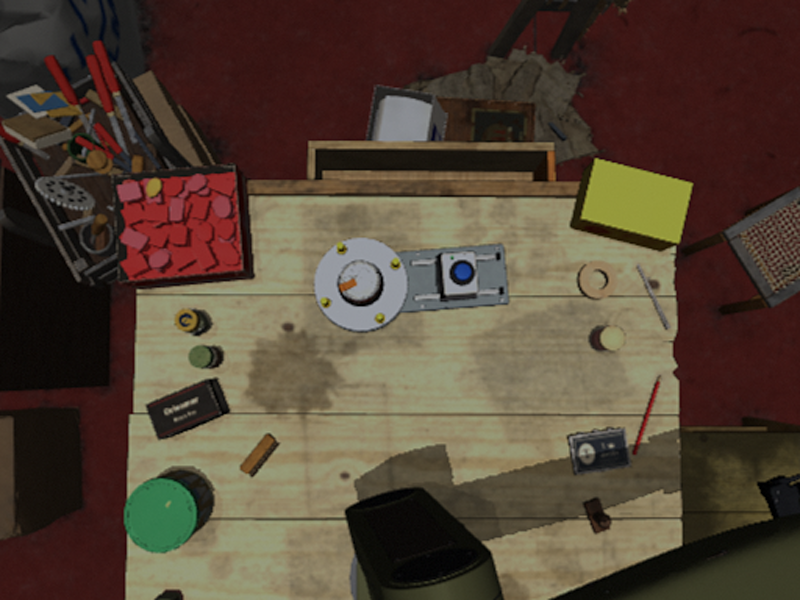

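View pics/side0.png

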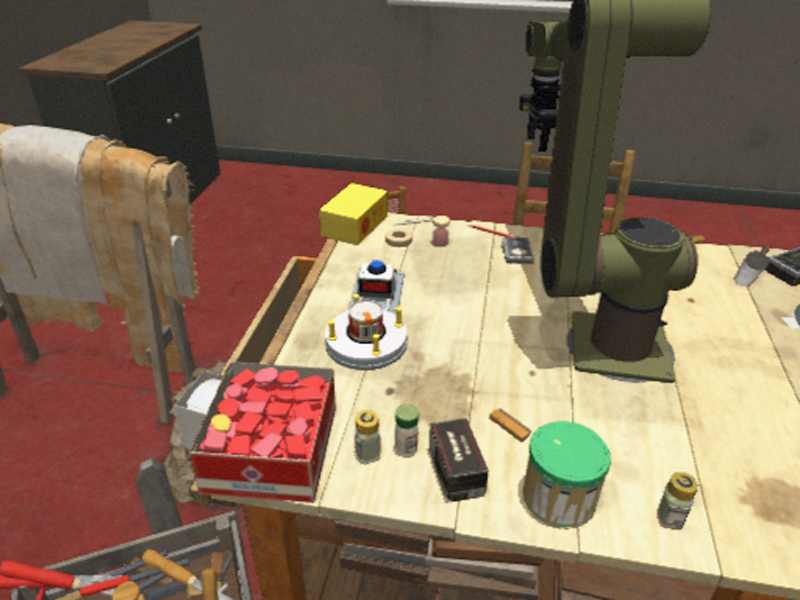

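The top view shows the turntable at about (361,285), with the scanner to its right and its blue button at (461,272). The orange strip points left, about 180° away from the scanner. The side view shows the label on the near side at about (367,325). I'll enlarge crops of both.

Run:
```python
from h import *
a=np.load('top.npz')['im'][145:220,195:335]; b=np.load('side.npz')['im'][160:240,200:270]
cv2.imwrite('pics/t1.png',cv2.resize(a,None,fx=5.6,fy=5.6,interpolation=cv2.INTER_CUBIC))
cv2.imwrite('pics/s1.png',cv2.resize(b,None,fx=7.5,fy=7.5,interpolation=cv2.INTER_CUBIC))
```

```text
(no output)
```

View pics/t1.png

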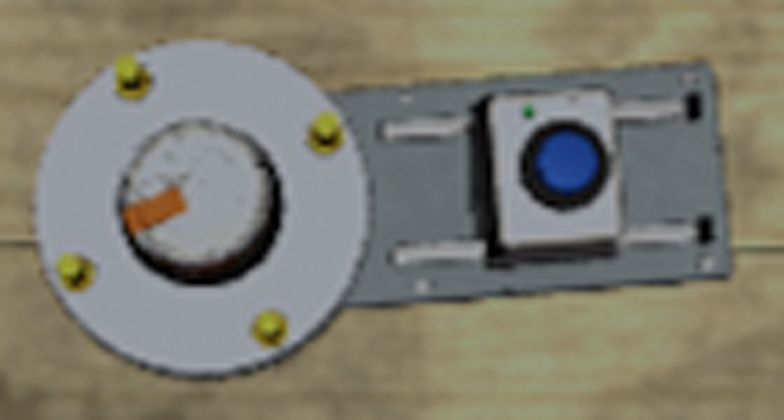

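View pics/s1.png

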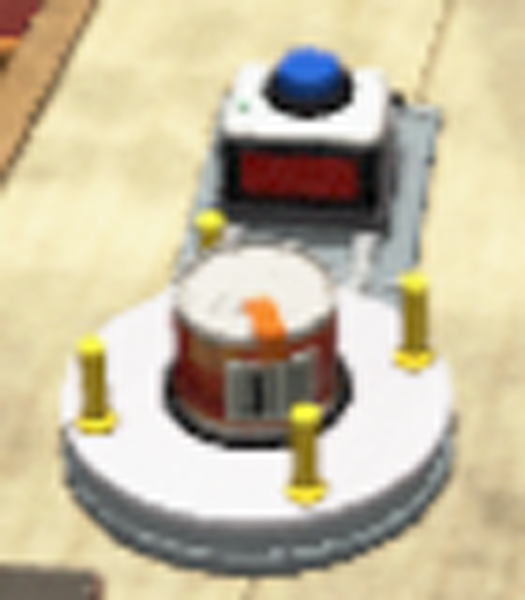

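The crops show the four peg tops clearly. In the top crop they are at A(127,68), B(325,126), C(74,266) and D(269,322). In the side crop they are A(91,346), B(208,220), C(304,410) and D(415,282). The button is at top (569,162) and side (308,62). The strip runs from (183,200) to the rim at (125,222), and the disc centre is at about (202,208).

```bash
cat >> h.py <<'E'
def ld(n):
    d=np.load(n+'.npz'); return d['im'],d['K'],d['R'],d['t']
def tp(p,x0=195,y0=145,s=5.6): return ((p[0]+.5)/s-.5+x0,(p[1]+.5)/s-.5+y0)
E
python3 - <<'E'
from h import *
np.set_printoptions(precision=4,suppress=True)
T,S=ld('top'),ld('side'); sp=lambda p:tp(p,200,160,7.5)
P=[]
for n,a,b in(('A',(127,68),(91,346)),('B',(325,126),(208,220)),('D',(269,322),(415,282)),('C',(74,266),(304,410)),('btn',(569,162),(308,60))):
    X=tri(T,tp(a),S,sp(b)); print(n,X); P.append(X)
P=np.array(P); c=P[:4].mean(0); print('c',c,np.linalg.norm(P[:4,:2]-c[:2],axis=1))
Q=np.array([atz(*T[1:],tp(a),.079) for a in((127,68),(325,126),(269,322),(74,266))]); c2=Q.mean(0); print('top-only c',c2,np.linalg.norm((Q-c2)[:,:2],axis=1))
a=[np.degrees(np.arctan2(*(q-c2)[1::-1])) for q in Q]; print('peg angles A B D C',a)
print('disc c',atz(*T[1:],tp((202,208)),.033))
b=atz(*T[1:],tp((569,162)),.092); d=b-c2;print('btn92',b,'dir btn',np.degrees(np.arctan2(d[1],d[0])),np.hypot(*d[:2]))
# side edges of base & rails for the axis direction
for e in(((385,131),(690,107)),((400,256),(705,231)),((345,92),(712,63)),((350,307),(728,276))):
    u,v=[atz(*T[1:],tp(p),.02) for p in e]; w=v-u; print('edge',np.degrees(np.arctan2(w[1],w[0])))
# tin strip
for p in((183,200),(125,222),(200,193)): print(atz(*T[1:],tp(p),.093))
s1=atz(*T[1:],tp((183,200)),.093);s2=atz(*T[1:],tp((128,222)),.093);w=s2-s1;print('strip dir',np.degrees(np.arctan2(w[1],w[0])))
for w in(s1,s2): w=w-c2;print('from axis',np.degrees(np.arctan2(w[1],w[0])),np.hypot(*w[:2]))
E
```

```text
A [0.6248 0.137  0.077 ]
B [0.5953 0.0341 0.0785]
D [0.4921 0.0626 0.078 ]
C [0.5216 0.1635 0.0775]
btn [ 0.5745 -0.0912  0.0926]
c [0.5584 0.0993 0.0777] [0.0763 0.0749 0.0758 0.074 ]
top-only c [0.5579 0.0991 0.079 ] [0.0763 0.0746 0.0752 0.074 ]
peg angles A B D C [np.float64(29.554771834613625), np.float64(-60.885405294045505), np.float64(-150.9327087809346), np.float64(119.97960863600694)]
disc c [0.5569 0.0995 0.033 ]
btn92 [ 0.5739 -0.0914  0.092 ] dir btn -85.19717845446493 0.19118562788195784
edge -85.28347970415109
edge -85.15304947556814
edge -85.2453162396951
edge -85.1719278467957
[0.5536 0.1066 0.093 ]
[0.5422 0.1361 0.093 ]
[0.5572 0.0979 0.093 ]
strip dir 112.1430981302298
from axis 120.20077320233852 0.008582239420040005
from axis 113.92168507778624 0.03875899693651489
```

Measurements check out: the peg tops are about 78 mm high, the pegs sit about 75 mm from the axis, and the button is at 92 mm. The scanner direction is -85.2°, the axis is at (0.558, 0.099), and the code faces about 113°, so the turntable needs about +162° counter-clockwise. I'll straddle peg A loosely, with tool x pointing radially outward, and carry it round.

```bash
python3 -m handwheel '{"hand":[0.3,0.3,0.3,0.3,0.3,0.3,0.3,0.3,0.3,0.3,0.3,0.3,0.3,0.3,0.3,0.3,0.3,0.3,0.3,0.3],"slide":[[0,0,0],[0,0,0],[0.34,-0.2125,0],[0.34,-0.2125,0],[0.34,-0.2125,0],[0.34,-0.2125,0],[0.34,-0.2125,0],[0.34,-0.2125,0],[0.34,-0.2125,0],[0.34,-0.2125,0],[0.34,-0.2125,0],[0.34,-0.2125,0],[0.34,-0.2125,0],[0.34,-0.2125,0],[0.34,-0.2125,0],[0.34,-0.2125,0],[0.34,-0.2125,0],[0.34,-0.2125,0],[0.34,-0.2125,0],[0.34,-0.2125,0]],"twist":[-0.172,-0.172,0,0,0,0,0,0,0,0,0,0,0,0,0,0,0,0,0,0]}'
cat >> h.py <<'E'
def st(): 
    o=ctrl.get_obs(); q=o['tcp_rot']; from scipy.spatial.transform import Rotation as Ro
    return o,np.array(o['ee_pos']),Ro.from_quat([q[1],q[2],q[3],q[0]]).as_matrix()
def need(X,yaw=None):
    o,p,M=st(); y=np.degrees(np.arctan2(M[1,0],M[0,0])); print('t',round(o['time'],2),'pos',p.round(4),'yaw',y.round(2),'tilt',M[2,2].round(4),'j',np.round(o['joints'],2),'F',np.round(o['force'],1),'w',round(o['grip_width'],4))
    print('slide share total',(M.T@(np.asarray(X)-p)*10).round(3), 'twist share total', None if yaw is None else round(-np.radians((yaw-y+180)%360-180)/.5,3))
E
python3 -c "
from h import *
need([.6245,.1365,.13],29.5)"
```

```text
time: 1.77
ee_pos: [0.5631, 0.0241, 0.2362]
tcp_rot: [-0.0, 0.967, 0.255, -0.0]
force: [0.3, -1.2, 0.7]
grip_width: 0.0285
gripper_force: 0.0
t 1.77 pos [0.5631 0.0241 0.2362] yaw 29.52 tilt -1.0 j [-0.05 -0.07  1.85 -0.    1.36  1.  ] F [ 0.3 -1.2  0.7] w 0.0285
slide share total [ 1.089 -0.675  1.062] twist share total 0.001
```

```bash
python3 -m handwheel '{"hand":[0.3,0.3,0.3,0.3,0.3,0.3,0.3,0.3,0.3],"slide":[[0.272,-0.169,0],[0.272,-0.169,0],[0.272,-0.169,0],[0.272,-0.169,0],[0,0,0.3],[0,0,0.3],[0,0,0.3],[0,0,0.1],[0,0,0]],"twist":[0,0,0,0,0,0,0,0,0]}'
python3 - <<'E'
from h import *
need([.6245,.1365,.072],29.5)
for n,(x,y,w,h,s) in {'top':(215,145,60,60,8),'side':(195,145,80,95,6)}.items():
    im,*_=cam(n); cv2.imwrite(f'pics/{n}2.png',cv2.resize(im[y:y+h,x:x+w],None,fx=s,fy=s,interpolation=cv2.INTER_CUBIC))
E
```

```text
time: 2.52
ee_pos: [0.6214, 0.1341, 0.132]
tcp_rot: [-0.001, 0.967, 0.255, -0.004]
force: [-0.3, 0.2, -0.5]
grip_width: 0.0289
gripper_force: 0.0
t 2.52 pos [0.6214 0.1341 0.132 ] yaw 29.5 tilt -1.0 j [ 0.13  0.18  1.77 -0.    1.2   1.18] F [-0.3  0.2 -0.5] w 0.0289
slide share total [ 0.043 -0.003  0.6  ] twist share total 0.0
```

View pics/side2.png

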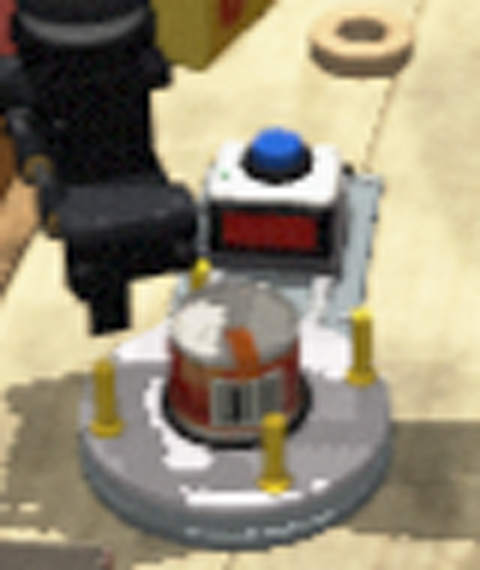

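The gripper is over peg A at (105,365), with a fingertip at about (110,325), and nothing is touching. I'll descend to straddle the peg.

```bash
python3 -m handwheel '{"hand":[0.3,0.3,0.3,0.3,0.3,0.3],"slide":[[0.043,0,0.15],[0,0,0.15],[0,0,0.15],[0,0,0.15],[0,0,0],[0,0,0]],"twist":[0,0,0,0,0,0]}'
python3 - <<'E'
from h import *
need([.6245,.1365,.072],29.5)
E
```

```text
time: 3.12
ee_pos: [0.6265, 0.1364, 0.0743]
tcp_rot: [-0.0, 0.967, 0.255, -0.002]
force: [-0.0, -0.1, -0.1]
grip_width: 0.0287
gripper_force: 0.0
t 3.12 pos [0.6265 0.1364 0.0743] yaw 29.49 tilt -1.0 j [0.13 0.25 1.79 0.   1.1  1.19] F [-0.  -0.1 -0.1] w 0.0287
slide share total [-0.017 -0.011  0.023] twist share total -0.0
```

```bash
python3 -m handwheel '{"hand":[0.3,0.3,0.3,0.3,0.3,0.3,0.3,0.3,0.3,0.3,0.3,0.3,0.3,0.3,0.3],"slide":[[-0.01,-0.04,0.01],[-0.006,-0.076,0.01],[-0.004,-0.076,0],[-0.004,-0.076,0],[-0.004,-0.076,0],[-0.004,-0.076,0],[-0.004,-0.076,0],[-0.004,-0.076,0],[-0.004,-0.076,0],[-0.004,-0.076,0],[-0.004,-0.076,0],[-0.004,-0.076,0],[-0.004,-0.076,0],[-0.004,-0.076,0],[0,0,0]],"twist":[-0.1,-0.2,-0.2,-0.2,-0.2,-0.2,-0.2,-0.2,-0.2,-0.2,-0.2,-0.2,-0.2,-0.2,0]}'
cat >> h.py <<'E'
C=np.array([.5582,.0992])
def pol():
    o,p,M=st(); d=p[:2]-C; print('tool polar',np.degrees(np.arctan2(d[1],d[0])).round(2),np.hypot(*d).round(4),'F',np.round(o['force'],1),'Mz',np.round(o['wrist_torque'],2))
E
python3 - <<'E'
from h import *
pol();need([.6245,.1365,.072],29.5)
E
```

```text
time: 4.37
ee_pos: [0.5383, 0.1715, 0.0757]
tcp_rot: [0.0, 0.595, 0.804, 0.001]
force: [0.3, 0.5, 0.1]
grip_width: 0.0286
gripper_force: 0.0
tool polar 105.39 0.075 F [0.3 0.5 0.1] Mz [-0.04 -0.1  -0.02]
t 4.37 pos [0.5383 0.1715 0.0757] yaw 106.95 tilt -1.0 j [ 0.21  0.09  1.97  0.    1.08 -0.08] F [0.3 0.5 0.1] w 0.0286
slide share total [-0.586  0.722  0.038] twist share total 2.704
```

```bash
python3 -m handwheel '{"hand":[0.3,0.3,0.3,0.3,0.3,0.3,0.3,0.3,0.3,0.3,0.3,0.3,0.3,0.3,0.3,0.3],"slide":[[0,-0.076,0.01],[-0.002,-0.076,0.01],[-0.004,-0.076,0],[-0.004,-0.076,0],[-0.004,-0.076,0],[-0.004,-0.076,0],[-0.004,-0.076,0],[-0.004,-0.076,0],[-0.004,-0.076,0],[-0.004,-0.076,0],[-0.004,-0.076,0],[-0.004,-0.076,0],[-0.004,-0.076,0],[-0.004,-0.076,0],[0,0,0],[0,0,0]],"twist":[-0.2,-0.2,-0.2,-0.2,-0.2,-0.2,-0.2,-0.2,-0.2,-0.2,-0.2,-0.2,-0.2,-0.2,0,0]}'
python3 - <<'E'
from h import *
pol();need([.6245,.1365,.072],29.5)
for n,(x,y,w,h,s) in {'top':(195,145,60,60,9),'side':(195,145,80,95,6)}.items():
    c=cam(n); im=c[0]; np.savez(n+'3.npz',im=im,K=c[1],R=c[2],t=c[3]); cv2.imwrite(f'pics/{n}3.png',cv2.resize(im[y:y+h,x:x+w],None,fx=s,fy=s,interpolation=cv2.INTER_CUBIC))
E
```

```text
time: 5.7
ee_pos: [0.4857, 0.0894, 0.0732]
tcp_rot: [0.001, -0.059, 0.998, 0.0]
force: [0.7, 0.3, 0.6]
grip_width: 0.0284
gripper_force: 0.0
tool polar -172.32 0.0732 F [0.7 0.3 0.6] Mz [ 0.09 -0.11 -0.02]
t 5.7 pos [0.4857 0.0894 0.0732] yaw -173.23 tilt -1.0 j [ 0.07 -0.06  2.13  0.    1.07 -1.62] F [0.7 0.3 0.6] w 0.0284
slide share total [-1.434  0.304  0.014] twist share total 5.49
```

View pics/top3.png

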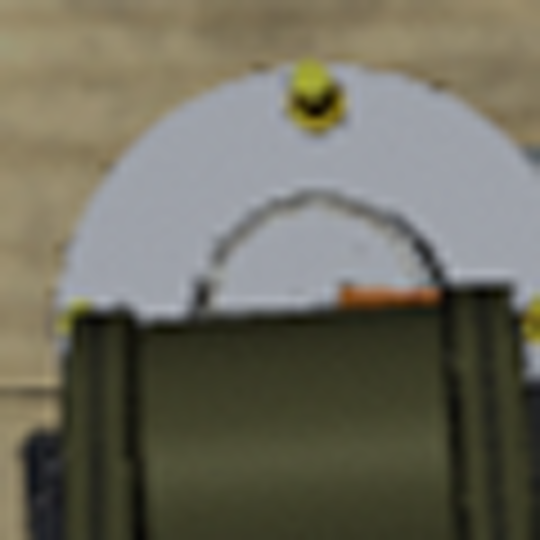

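The top crop shows peg D at the far side, at (312,82). The strip is now on the scanner side at about (390,297), partly hidden by the wrist. I'll compute the peg angle.

Run:
```python
from h import *
T=ld('top3')
q=atz(*T[1:],tp((312,80),195,145,9),.079); d=q[:2]-C; print(q,np.degrees(np.arctan2(d[1],d[0])),np.hypot(*d))
```

```text
[0.63410165 0.10212061 0.079     ] 2.203590952123773 0.0759578212343295
```

```bash
python3 -m handwheel '{"hand":[0.3,0.3,0.3,0.3,0.3,0.3,0.3,0.3,0.3,0.3,0.3,0.3,0.3,0.3,0.3],"slide":[[0.01,-0.058,0],[0,-0.058,0],[0,0,0],[0,0,0],[0,0.06,0],[0,0,0],[0,0,-0.25],[0,0,-0.3],[0,0,-0.3],[0.3,0,0],[0.3,0,0],[0.4,0,0],[0.4,0,0],[0.2,0,0],[0,0,0]],"twist":[-0.152,-0.152,0,0,0,0,0,0,0,0,0,0,0,0,0]}'
python3 - <<'E'
from h import *
need([.5777,-.18,.13],94.8)
c=cam('top'); im=c[0]; np.savez('top4.npz',im=im,K=c[1],R=c[2],t=c[3]); cv2.imwrite('pics/top4.png',cv2.resize(im[145:220,195:335],None,fx=5.6,fy=5.6,interpolation=cv2.INTER_CUBIC))
E
```

```text
time: 7.05
ee_pos: [0.3276, 0.0401, 0.1569]
tcp_rot: [0.0, -0.136, 0.991, -0.0]
force: [0.2, 0.5, -0.7]
grip_width: 0.0283
gripper_force: 0.0
t 7.05 pos [0.3276 0.0401 0.1569] yaw -164.33 tilt -1.0 j [-0.04 -0.63  2.4  -0.    1.37 -1.89] F [ 0.2  0.5 -0.7] w 0.0283
slide share total [-1.814 -2.795  0.27 ] twist share total 3.521
```

View pics/top4.png

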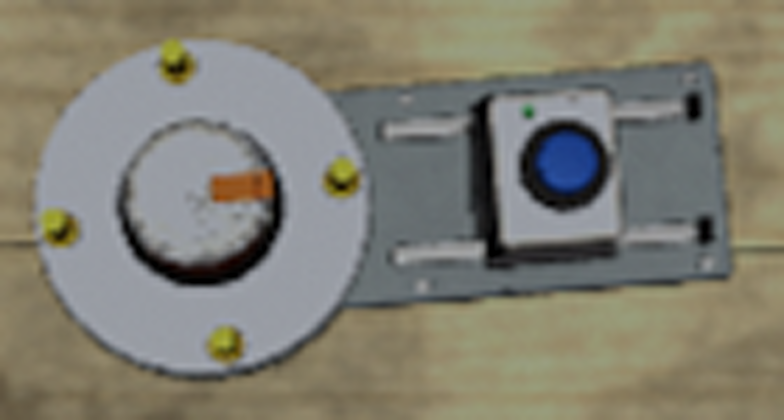

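Full view of the top: the strip now points right, from (211,189) to (272,183), nearly along the rails. The pegs are at (174,53), (341,173), (226,340) and (57,222). I'll measure the angle precisely.

```bash
cat > ang.py <<'E'
from h import *
def strip(T):
    im=T[0][145:220,195:260]; im=cv2.resize(im,None,fx=8,fy=8,interpolation=cv2.INTER_CUBIC); h=cv2.cvtColor(im,cv2.COLOR_BGR2HSV)
    m=cv2.inRange(h,(5,150,90),(16,255,255)); n,l,s,_=cv2.connectedComponentsWithStats(m); i=1+np.argmax(s[1:,4])
    ys,xs=np.where(l==i); P=np.array([atz(*T[1:],tp(p,195,145,8),.093)[:2] for p in zip(xs[::3],ys[::3])])
    m=P.mean(0); u=np.linalg.svd(P-m,full_matrices=False)[2][0]; u*=np.sign((m-C)@u); e=(P-m)@u; w=(P-m)@[-u[1],u[0]]
    f=lambda v:np.degrees(np.arctan2(v[1],v[0]))
    end=m+u*e.max()
    print('strip mean',m.round(4),'mean-from-axis',f(m-C).round(2),'dir',f(u).round(2),'end-from-axis',f(end-C).round(2),'L,W',np.ptp(e).round(4),np.ptp(w).round(4),'line offset from axis', ((C-m)@[-u[1],u[0]]).round(4))
if __name__=='__main__':
    strip(ld('top')); T=ld('top4'); strip(T)
    Q=np.array([atz(*T[1:],tp(a),.079)[:2] for a in((174,53),(341,172),(226,340),(57,222))]); c=Q.mean(0); print(c,[np.degrees(np.arctan2(*(q-c)[::-1])).round(1) for q in Q])
    # red tin / lid circle: bright lid
E
python3 ang.py
```

```text
strip mean [0.5482 0.1217] mean-from-axis 114.03 dir 114.0 end-from-axis 114.02 L,W 0.0308 0.0131 line offset from axis -0.0
strip mean [0.5603 0.0759] mean-from-axis -84.8 dir -83.42 end-from-axis -84.26 L,W 0.0307 0.0128 line offset from axis 0.0006
[0.55726695 0.09875437] [np.float64(10.4), np.float64(-80.0), np.float64(-169.3), np.float64(100.4)]
```

The code direction is -84.3° ± 1° against a target of -85.2°, which is good. Next I'll go behind the scanner with the hand closed.

```bash
python3 -m handwheel '{"hand":[0,0,0,0,0,0,0,0,0,0,0,0,0,0,0,0],"slide":[[0,0,0],[0,0,0],[0,0,0],[0,0,0],[0,0,0],[0,0,0],[0,0,0],[0,0,0],[0,0,0],[0,0,0],[0,0,0],[0,0,0],[0,0,0],[0,0,0],[0,0,0],[0,0,0]],"twist":[0.235,0.235,0.235,0.235,0.235,0.235,0.235,0.235,0.235,0.235,0.235,0.235,0.235,0.235,0.23,0]}' && python3 -m handwheel '{"hand":[0,0,0,0,0,0,0,0,0,0],"slide":[[-0.262,0.26,0],[-0.262,0.26,0],[-0.262,0.26,0],[-0.262,0.26,0],[-0.262,0.26,0],[-0.262,0.26,0],[-0.262,0.26,0],[-0.262,0.26,0],[-0.262,0.26,0],[0,0,0]],"twist":[0,0,0,0,0,0,0,0,0,0]}'
python3 - <<'E'
from h import *
need([.581,-.175,.079],94.8)
E
```

```text
time: 8.43
ee_pos: [0.331, 0.0406, 0.1579]
tcp_rot: [-0.0, 0.677, 0.736, -0.0]
force: [0.6, 0.2, 0.1]
grip_width: 0.0002
gripper_force: 0.0
time: 9.27
ee_pos: [0.5879, -0.1782, 0.156]
tcp_rot: [0.001, 0.676, 0.737, -0.0]
force: [-0.7, 0.6, 0.3]
grip_width: 0.0002
gripper_force: 0.0
t 9.27 pos [ 0.5879 -0.1782  0.156 ] yaw 94.96 tilt -1.0 j [-0.38  0.11  1.81 -0.    1.23 -0.47] F [-0.7  0.6  0.3] w 0.0002
slide share total [ 0.038 -0.066  0.77 ] twist share total 0.006
```

```bash
python3 -m handwheel '{"hand":[0,0,0,0,0,0,0,0,0,0,0],"slide":[[0,-0.066,0.26],[0,0,0.26],[0,0,0.25],[0,0,0],[0.1,0,0],[0.1,0,0],[0.1,0,0],[0.1,0,0],[0.1,0,0],[0.1,0,0],[0,0,0]],"twist":[0.006,0,0,0,0,0,0,0,0,0,0]}'
python3 - <<'E'
from h import *
pol();need([.558+.175*.0837,.0992-.175*.9965,.079],94.8)
E
```

```text
time: 10.18
ee_pos: [0.5724, -0.1133, 0.0816]
tcp_rot: [0.0, 0.677, 0.736, 0.001]
force: [-0.5, -0.2, 0.0]
grip_width: 0.0003
gripper_force: 0.0
tool polar -86.18 0.2129 F [-0.5 -0.2  0. ] Mz [ 0.02 -0.11 -0.  ]
t 10.18 pos [ 0.5724 -0.1133  0.0816] yaw 94.86 tilt -1.0 j [-0.29  0.12  1.93  0.    1.09 -0.37] F [-0.5 -0.2  0. ] w 0.0003
slide share total [0.379 0.035 0.026] twist share total 0.002
```

```bash
python3 -m handwheel '{"hand":[0,0,0,0],"slide":[[0.08,0,0],[0.08,0,0],[0.08,0,0],[0.06,0,0]],"twist":[0,0,0,0]}' && python3 -m handwheel '{"hand":[0,0],"slide":[[0.04,0,0],[0.03,0,0]],"twist":[0,0]}'
python3 - <<'E'
from h import *
pol();need([.558+.175*.0837,.0992-.175*.9965,.079],94.8)
c=cam('side'); im=c[0]; np.savez('side5.npz',im=im,K=c[1],R=c[2],t=c[3]); cv2.imwrite('pics/side5.png',cv2.resize(im[145:240,195:275],None,fx=6,fy=6,interpolation=cv2.INTER_CUBIC))
E
```

```text
time: 10.52
ee_pos: [0.5697, -0.0848, 0.0808]
tcp_rot: [0.0, 0.677, 0.736, 0.0]
force: [0.3, -2.6, 1.1]
grip_width: 0.0004
gripper_force: 1.4
time: 10.68
ee_pos: [0.5692, -0.078, 0.0807]
tcp_rot: [0.0, 0.677, 0.736, -0.0]
force: [0.9, -11.3, 1.4]
grip_width: 0.0006
gripper_force: 5.7
tool polar -86.46 0.1776 F [  0.9 -11.3   1.4] Mz [-2.01 -0.26  0.05]
t 10.68 pos [ 0.5692 -0.078   0.0807] yaw 94.79 tilt -1.0 j [-0.23  0.11  1.95 -0.    1.09 -0.31] F [  0.9 -11.3   1.4] w 0.0006
slide share total [0.025 0.037 0.017] twist share total -0.0
```

View pics/side5.png

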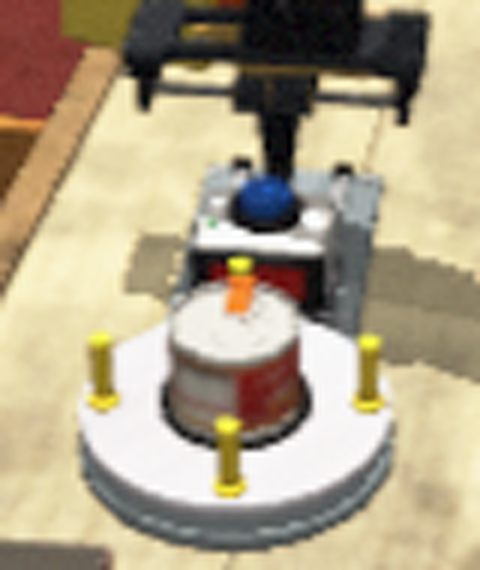

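The scanner has moved up to the turntable, and the strip points at it. Force rose to 11 N at 177.6 mm (about 175 expected), so it is likely at the stop. I'll confirm with a small extra push, then back off and lift.

```bash
python3 -m handwheel '{"hand":[0,0,0],"slide":[[0.03,0,0],[0,0,0],[0,0,0]],"twist":[0,0,0]}' && python3 -c "
from h import *
pol()" && python3 -m handwheel '{"hand":[0,0,0,0,0,0,0,0,0],"slide":[[-0.1,0,0],[-0.2,0,0],[0,0,-0.2],[0,0,-0.3],[0,0,-0.3],[-0.35,0,0],[-0.35,0,0],[-0.35,0,0],[0,0,0]],"twist":[0,0,0,0,0,0,0,0,0]}'
python3 - <<'E'
from h import *
C0=C
c=cam('top'); im=c[0]; np.savez('top6.npz',im=im,K=c[1],R=c[2],t=c[3]); cv2.imwrite('pics/top6.png',cv2.resize(im[145:220,195:335],None,fx=5.6,fy=5.6,interpolation=cv2.INTER_CUBIC))
from ang import strip; strip(ld('top6'))
for n,T in(('0',ld('top')),('6',ld('top6'))):
    b=cv2.resize(T[0][145:220,240:335],None,fx=8,fy=8,interpolation=cv2.INTER_CUBIC); m=cv2.inRange(cv2.cvtColor(b,cv2.COLOR_BGR2HSV),(100,170,80),(125,255,255)); q=cv2.moments(m,True)
    X=atz(*T[1:],tp((q['m10']/q['m00'],q['m01']/q['m00']),240,145,8),.09); d=X[:2]-C; print(n,X,np.hypot(*d),np.degrees(np.arctan2(d[1],d[0])))
need([X[0],X[1],.16],94.8)
E
```

```text
time: 10.98
ee_pos: [0.5691, -0.0779, 0.0807]
tcp_rot: [0.002, 0.677, 0.736, -0.002]
force: [0.5, -11.1, 0.2]
grip_width: 0.0004
gripper_force: 5.5
tool polar -86.49 0.1775 F [  0.5 -11.1   0.2] Mz [-1.98 -0.32 -0.  ]
time: 11.73
ee_pos: [0.5798, -0.2144, 0.1604]
tcp_rot: [0.0, 0.679, 0.734, -0.0]
force: [-0.2, -0.4, 0.5]
grip_width: 0.0006
gripper_force: 0.0
strip mean [0.5604 0.0758] mean-from-axis -84.74 dir -83.07 end-from-axis -84.08 L,W 0.031 0.013 line offset from axis 0.0007
0 [ 0.57435947 -0.09048262  0.09      ] 0.19036970854159158 -85.13060799976773
6 [ 0.56988286 -0.03580769  0.09      ] 0.13551223619599673 -85.05424115185846
t 11.78 pos [ 0.5795 -0.2119  0.1599] yaw 94.53 tilt -1.0 j [-0.44  0.11  1.8   0.    1.24 -0.52] F [-0.   0.8 -0.4] w 0.0006
slide share total [1.763 0.043 0.002] twist share total -0.01
```

View pics/top6.png

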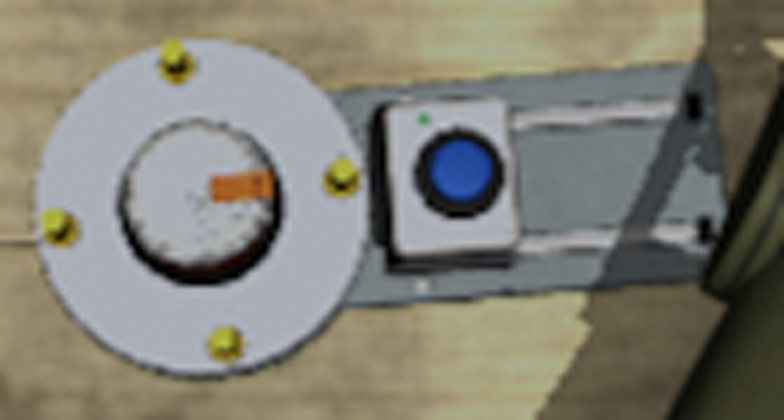

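Forward travel since the start is 55 mm (button 190 → 135.5 mm from the axis). The initial carriage position isn't known, so I'll check the scanner's front and back edge distances from the axis.

Run:
```python
from h import *
T=ld('top6'); u=np.array([np.cos(np.radians(-85.2)),np.sin(np.radians(-85.2))])
for p in((388,105),(400,255),(512,98),(518,246),(450,100)): print(p,[((atz(*T[1:],tp(p),z)[:2]-C)@u).round(4) for z in(.074,.06)])
T=ld('top')
for p in((492,95),(502,245),(610,90),(618,240)): print(p,[((atz(*T[1:],tp(p),z)[:2]-C)@u).round(4) for z in(.074,.06)])
```

```text
(388, 105) [np.float64(0.1018), np.float64(0.1024)]
(400, 255) [np.float64(0.1014), np.float64(0.102)]
(512, 98) [np.float64(0.1666), np.float64(0.1678)]
(518, 246) [np.float64(0.1629), np.float64(0.1641)]
(450, 100) [np.float64(0.1342), np.float64(0.1352)]
(492, 95) [np.float64(0.1563), np.float64(0.1575)]
(502, 245) [np.float64(0.1546), np.float64(0.1558)]
(610, 90) [np.float64(0.218), np.float64(0.2198)]
(618, 240) [np.float64(0.215), np.float64(0.2168)]
```

The back face is at 165 mm, which matches the stop exactly. Next: press the button.

```bash
python3 -m handwheel '{"hand":[0,0,0,0,0,0,0,0,0,0],"slide":[[0.35,0.009,0],[0.35,0.009,0],[0.35,0.009,0],[0.35,0.009,0],[0.36,0.009,0],[0,0,0],[0,0,0.15],[0,0,0.12],[0,0,0.05],[0,0,0]],"twist":[0,0,0,0,0,0,0,0,0,0]}'
python3 - <<'E'
from h import *
need([.5699,-.0358,.108],94.8)
E
```

```text
time: 12.62
ee_pos: [0.568, -0.034, 0.1259]
tcp_rot: [-0.002, 0.677, 0.736, -0.001]
force: [-0.2, -0.0, -0.1]
grip_width: 0.0004
gripper_force: 0.0
t 12.62 pos [ 0.568  -0.034   0.1259] yaw 94.73 tilt -1.0 j [-0.15  0.05  1.93  0.    1.17 -0.24] F [-0.2 -0.  -0.1] w 0.0004
slide share total [-0.02   0.018  0.179] twist share total -0.002
```

```bash
python3 -m handwheel '{"hand":[0,0,0,0,0],"slide":[[-0.02,0.018,0.06],[0,0,0.05],[0,0,0.04],[0,0,0.03],[0,0,0]],"twist":[0,0,0,0,0]}'
```

```text
time: 13.03
ee_pos: [0.5721, -0.0366, 0.1108]
tcp_rot: [0.0, 0.677, 0.736, -0.0]
force: [-0.3, -0.9, 2.9]
grip_width: 0.0007
gripper_force: 1.7
```

```bash
python3 -m handwheel '{"hand":[0,0,0],"slide":[[0,0,0.04],[0,0,0.04],[0,0,0.03]],"twist":[0,0,0]}'
```

```text
time: 13.28
ee_pos: [0.573, -0.0366, 0.1073]
tcp_rot: [0.0, 0.677, 0.736, -0.001]
force: [-23.1, 0.5, 51.3]
grip_width: 0.0005
gripper_force: 25.3
```

The button is fully bottomed (tip at 85 mm). I'll release it and move clear.

```bash
python3 -m handwheel '{"hand":[0,0,0,0,0,0,0,0,0,0,0,0],"slide":[[0,0,-0.08],[0,0,-0.15],[0,0,-0.25],[0,0,-0.3],[0,0,-0.3],[-0.35,0,0],[-0.35,0,0],[-0.35,0,0],[-0.35,0,0],[-0.35,0,0],[-0.3,0,0],[0,0,0]],"twist":[0,0,0,0,0,0,0,0,0,0,0,0]}'
python3 - <<'E'
from h import *
from ang import strip
for n in('top','side'):
    c=cam(n); np.savez(n+'7.npz',im=c[0],K=c[1],R=c[2],t=c[3])
T=ld('top7'); strip(T)
b=cv2.resize(T[0][145:220,240:335],None,fx=8,fy=8,interpolation=cv2.INTER_CUBIC); m=cv2.inRange(cv2.cvtColor(b,cv2.COLOR_BGR2HSV),(100,170,80),(125,255,255)); q=cv2.moments(m,True)
X=atz(*T[1:],tp((q['m10']/q['m00'],q['m01']/q['m00']),240,145,8),.09); d=X[:2]-C; print(X,np.hypot(*d))
a=cv2.resize(T[0][110:270,80:440],(800,356),interpolation=cv2.INTER_CUBIC); b=cv2.resize(ld('side7')[0][145:240,180:340],(400,238),interpolation=cv2.INTER_CUBIC)
o=np.zeros((600,800,3),np.uint8); o[:356]=a; o[356:594,:400]=b; cv2.imwrite('pics/fin.png',o)
E
```

```text
time: 14.28
ee_pos: [0.5886, -0.245, 0.2071]
tcp_rot: [0.001, 0.679, 0.734, -0.001]
force: [-0.5, 0.6, 0.2]
grip_width: 0.0005
gripper_force: 0.0
strip mean [0.5604 0.0758] mean-from-axis -84.72 dir -82.94 end-from-axis -84.02 L,W 0.0309 0.0131 line offset from axis 0.0007
[ 0.56979996 -0.03589153  0.09      ] 0.13558864830063488
```

View pics/fin.png

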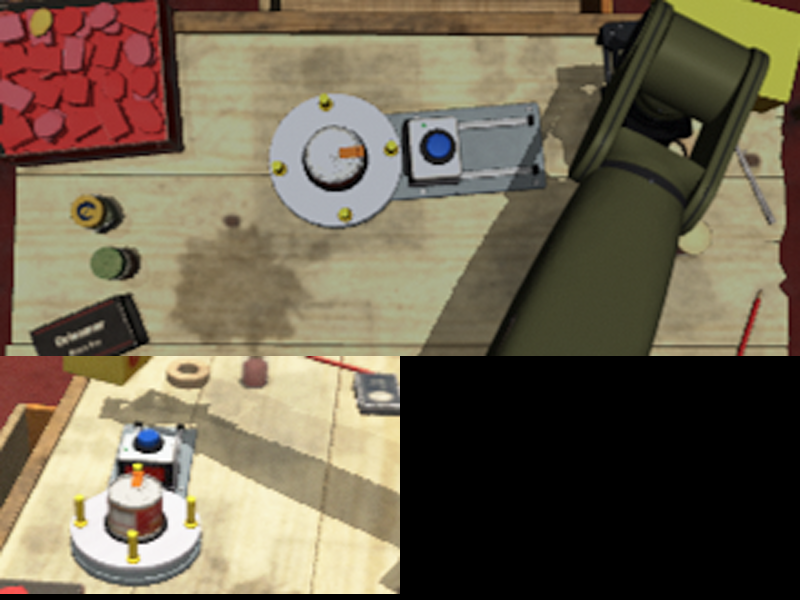

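The final picture shows the strip pointing at the scanner, the scanner at its stop (button 135.6 mm from the axis) and the jars and tape undisturbed. The robot is clear of everything, so I'm handing the job in.

```bash
python3 -c "
from bench import ctrl
print(ctrl.sign_off())"
```

```text
the job is handed in; nothing more can be done
None
```

The job is handed in: the code faces the scanner to within about 1–2°, the scanner is at its stop, and the button was then pressed fully down (the final press peaked at about 51 N on the wrist) and released; the jars and tape roll were not touched.

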